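# Shut and lock the kingpin bin

## Task

Push the tilted-out kingpin bin fully shut, then take the red T-tool from its stand, press its blade into the slotted lock on top of the bin case, push the lock down and turn it a quarter turn clockwise until it pops up again in its locked place. Keep the gripper itself off the lock, put the tool back upright in its stand, and leave the wheel, the risers and the saucer alone.

Things in the scene. Friction and masses are not known exactly. Their poses are not given: they have to be found in the camera images.
- case: fixed grey bin case, 140 (x) by 200 (y) by 130 mm tall; origin at the centre of its underside, front with the yellow bin at -x. On its top, at x +5, y 0 mm, an aluminium boss (ring of 68 mm outer, 54 mm inner diameter, 22 mm tall) holds the brass lock disc.
- bin_edge (a point): middle of the upper edge of the outer face of the bin's yellow front panel, 180 mm wide, 106 mm tall, hinged along its lower edge 12 mm above the worktop and 70 mm in front of the case's origin. Shut, the face is level with the case front (case x -70 mm), this point 118 mm up. A pull lip, 90 mm wide, 6 mm thick, juts 15 mm out of the face along this edge.
- bin (a joint): tilt of the yellow bin in rad: 0 fully shut (against its stop), up to 0.6 tilted out towards the case's front. It stays where it is left; some 3 N at its upper edge moves it.
- lock_mid (a point): centre of the top face of the lock's brass disc (50 mm in diameter, level with the boss's rim) when it is up, 152 mm above the worktop; a fixed point of the case, axes as the case's. The disc's slot (26 mm long, 5.5 mm wide, 7 mm deep, flat floor, centred) starts only roughly along the case's y axis, up to 0.35 rad (20 degrees) off either way; its angle is not given: look or feel for it.
- lock_press (a joint): how far the disc is pushed down, in m: 0 when up (home), at most 0.009. A spring holds it up: it begins to sink at 4 N, and 8 N (5 mm) frees it from its notch so that it can turn; 11 N takes it to the bottom.
- lock_turn (a joint): turn of the lock disc in rad from its open place, clockwise from above: about 0 at the start (up to 0.05 of play either way), 1.57 locked, end stop 1.62. It turns only while pushed down more than 5 mm and springs up again only at 0 and 1.57 (within about 0.06). Turning takes about 0.1 N m. It tells nothing of the slot's own angle at the start.
- tool_bar (a point): centre of the red T-bar of the T-tool, the part to grasp: 90 mm long (this point's x axis), 18 mm wide, 18 mm tall. The tool stands upright, 116 mm tall; blade tip 107 mm straight below this point. A 14 mm thick neck joins the bar to a round collar 42 mm in diameter, 6 mm thick, underside 35 mm below this point; below it a 16 mm shank.
- ttool: the same T-tool, 0.18 to 0.35 kg; origin at the tip of its flat blade, z up towards the bar, x along the bar. The blade is 22 mm wide along x (parallel to the bar), 3.5 mm thick (2 mm over the last 3 mm) and 16 mm tall.
- stand_top (a point): centre of the top face of the fixed wooden tool stand, a block 70 by 70 mm and 85 mm tall with an upright round hole 33 mm in diameter and 80 mm deep in its middle. The tool's shank hangs in the hole and its collar rests on the top face, so that the bar's centre is 35 mm above this point; it has about 5 to 8 mm of play sideways.
- wheel_mid (a point): centre of the loose blue skateboard wheel, 58 mm in diameter, 52 mm tall, standing on its flat side: leave alone.
- risers_mid (a point): centre of the loose stack of two aluminium riser plates, 85 by 58 by 18 mm: leave alone.
- saucer_mid (a point): centre of the loose white ceramic saucer with three bearings, 120 mm in diameter, 18 mm tall: leave alone.

How it is judged:
On the way, in this order (a step that is already met when the one before it is completed fails the run):
1. the bin is pushed fully shut while the lock is still open (value of joint bin below 0.03 rad and value of joint lock_turn below 0.2 rad), for 0.2 s.
2. the lock is pushed down and being turned with the T-tool's blade in it, the bin shut (value of joint bin below 0.05 rad and value of joint lock_press above 0.003 m and value of joint lock_turn between 0.5 and 1.4 rad and distance between ttool and lock_mid below 0.03 m), for 0.05 s.
3. the lock has sprung up in its locked place (value of joint lock_press below 0.002 m and value of joint lock_turn above 1.47 rad), for 0.1 s.
At the end, for the whole second after the job is handed in: Bin shut (within 0.05 rad); lock disc turned at least 1.47 rad and sprung up (within 2 mm); T-tool at rest upright in its stand, collar on the top: bar centre 30 to 40 mm above the stand top, within 14 mm of its middle, tilt below 0.12 rad (all of step 3 and value of joint bin below 0.05 rad and horizontal distance between tool_bar and stand_top below 0.014 m and z of tool_bar in the frame of stand_top between 0.03 and 0.04 m and angle between ttool's own z axis and vertical below 0.12 rad and linear speed of ttool below 0.02 m/s); the robot touches nothing.
It fails at once if the gripper itself is brought down to the lock (within 50 mm of its middle) instead of the tool (distance between the grasp point and lock_mid below 0.05 m).
It fails at once if the wheel is moved by more than 20 mm (distance of wheel_mid from where it was at the start of the episode above 0.02 m).
It fails at once if the risers are moved by more than 20 mm (distance of risers_mid from where it was at the start of the episode above 0.02 m).
It fails at once if the saucer is moved by more than 20 mm (distance of saucer_mid from where it was at the start of the episode above 0.02 m).
It also fails if it takes over 72 s, if anything falls off the work surface, if the arm or the gripper's body presses on something with over 40 N, if the wrist force passes 120 N, or if a joint passes its speed limit or range.

## Robot

A 6-joint arm with a two-finger parallel gripper is mounted at the origin on the work surface. World frame = base frame: x ahead of the robot, y to its left, z up, the work surface at z = 0. Lengths are in m, angles in rad, forces in N, time in s.
With the tool pointing down it reaches from about 0.425 to 0.95 m from the base axis. Payload 3.5 kg.
Tool frame: the origin (TCP) lies midway between the tips of the shut fingers; the grasp point (between the pads) lies 19 mm behind it; z points along the fingers, y is the line along which they close (so a half turn about z gives the same grasp; the last joint's range is limited). The gripper opens to 85 mm and grips with 20 to 120 N. Pads are 22 mm wide; open, the fingers measure 114 mm over their backs; the gripper's body (76 mm by 85 mm) begins 54 mm behind the grasp point. The pads swing forward as they close: fully open they stand 13 mm farther back than shut.
Start: joints at [1.073, 0.286, 1.577, -0, 1.279, -0.15], TCP at [0.23, 0.635, 0.231] pointing down, gripper open.
Joint ranges: [-2.77, 2.77], [-0.9, 2.22], [0.21, 2.48], [-1.53, 4.67], [0.24, 2.81], [-2.84, 2.84]. Speed limits (rad/s): [2.79, 2.79, 3.14, 3.14, 3.14, 3.14].

## Interface

Orientations are given as a unit quaternion [x, y, z, w].
In Python, from plant import get_state, read_camera, ctrl gives the robot as it stands.
- The arm moves only by the shell command python3 -m crank 'ROWS' [FORCE]. ROWS is JSON, a list of rows, each a list of 3 entries, a list of its own where there are three numbers: the shift along the tool's x, y, z in mm, then the turn about the tool's z in degrees, then the closure in counts, from 0 (fully open) to 255 (shut). In form: [[[tx, ty, tz], yaw, claw], ...]. A call has 1 to 10 rows; each row is the pose to reach, as a shift and turn from the pose commanded when the call began, along the tool's axes at that moment; what a row does not reach only later rows make up. A row lasts 1/10 s, in which the tool goes at most 50 mm and 8.59 degrees, less where a joint would pass 70% of its speed; a pose out of reach is approached as far as the arm can. A call with a gripper value outside its range is refused whole. The fingers move at their own pace and stop on an object; FORCE is the grip in N (left out, the last holds). Time passes only in rows, so rows that repeat a pose let the fingers close. It gives the time, the measured TCP pose, the force, the opening and the grip force at its end, in the units of the state.
- get_state(): the state, without advancing time (a new reading comes with each control period).
- read_camera(name): name is "scene" or "side" or "wrist"; returns a dict with "frame" (420x560x3 uint8, blue, green, red), "range_z" (420x560 float32, m along the optical axis (not along the pixel's ray), 0 where there is no reading), "vfov" (degrees; the focal length in pixels is half the picture's height over the tangent of half this angle, whatever the lens; pixels are square), "cx", "cy" (the principal point, pixels), "k1" (the pictures are not rectified: a ray, as slopes to the right and down, at radius r is drawn at 1 + k1 r^2 times it, then the intrinsics apply), "origin" and "orientation" of the camera in the world. Camera axes: x right, y down, z forward; pixel columns grow to the right and rows downward; lengths in m; the calibration is good to about 2 mm. A picture is of the moment at which its call begins.
- ctrl.sign_off(): hands the job in; it is judged then, once.
The state is a dict: "time": time; "qpos": joint angles; "dq": joint speeds; "joint_efforts": joint torques, N m; "eef_pos": TCP position; "tcp_rot": TCP orientation; "contact_force": force on the tool from outside, world axes, zero at the start; "wrist_torque": the same for the moment, N m; "opening": opening from 0.0 (shut) to 1.0 (fully open); "finger_force": force on a finger pad.
Only numpy, scipy, OpenCV 4.12 (cv2) and the standard library are available. Lean on these libraries where they do the work, as an engineer would, in place of code of your own. Each camera call takes 0.05 s, during which the arm holds its last target. There are 200 camera calls.

## Working session

There is one attempt and no reset: what is moved stays moved. The work goes in short steps, Python scripts to look and compute and a shell command to move; the robot and the scene stay as the last step left them, time stands still between calls to the robot, and variables do not carry over. Pictures are saved under pics/ and viewed, at most 10 in all, crops included, and the job is handed in when it is done.

```bash
ls; mkdir -p pics; cat > h.py <<'E'
import numpy as np, cv2, pickle
from scipy.spatial.transform import Rotation as R
from plant import get_state, read_camera
def snap(n,tag):
    d=read_camera(n); cv2.imwrite(f'pics/{tag}.png',d['frame']); pickle.dump(d,open(f'pics/{tag}.pkl','wb')); return d
def load(tag): return pickle.load(open(f'pics/{tag}.pkl','rb'))
def cloud(d):
    H,W=d['range_z'].shape; f=H/2/np.tan(np.radians(d['vfov'])/2)
    v,u=np.mgrid[:H,:W]; K=np.array([[f,0,d['cx']],[0,f,d['cy']],[0,0,1.]])
    p=cv2.undistortPoints(np.stack([u.ravel(),v.ravel()],1).astype(float)[:,None],K,np.array([d['k1'],0,0,0.]))[:,0]
    z=d['range_z'].ravel(); P=np.c_[p*z[:,None],z]
    P=R.from_quat(d['orientation']).apply(P)+d['origin']; P[z==0]=np.nan
    return P.reshape(H,W,3)
E
python3 - <<'E'
from h import *
for n in ['scene','side']:
    d=snap(n,n+'0'); print(n,d['vfov'],d['cx'],d['cy'],d['k1'],d['origin'],R.from_quat(d['orientation']).as_matrix().round(2).tolist())
s=get_state(); print(s)
E
```

```text
pics
scene 54.49606957301262 274.4119820931258 212.68675901165366 -0.08205878863917543 [ 1.12683786 -0.20713571  0.80001777] [[0.3, 0.71, -0.64], [0.95, -0.23, 0.19], [-0.01, -0.67, -0.74]]
side 45.63589965270431 279.44029709340697 214.6991896836519 -0.052600722333574844 [-0.07651943 -0.7132686   0.76029731] [[0.75, -0.38, 0.54], [-0.66, -0.43, 0.62], [0.0, -0.82, -0.57]]
{'time': 0.1, 'qpos': array([ 1.07302968e+00,  2.87101666e-01,  1.57807054e+00,  7.71447451e-06,
        1.27860489e+00, -1.50008261e-01]), 'dq': array([-0.00100211, -0.0025398 , -0.00220108, -0.0003238 ,  0.00152274,
       -0.00113301]), 'joint_efforts': array([ 2.11129925e-03, -4.07299340e+01, -2.93699419e+01, -8.30366798e-05,
        3.35555982e-03, -3.38090494e-06]), 'eef_pos': array([0.22971452, 0.63405934, 0.23004748]), 'tcp_rot': array([ 1.73005336e-01,  9.84920281e-01, -1.03425785e-03, -3.51105100e-04]), 'contact_force': array([ 0.24606086, -0.72909994,  0.75421265]), 'wrist_torque': array([-0.01982249,  0.00880291, -0.06324897]), 'finger_force': 0.0, 'opening': 0.9988649993544543}
```

View pics/scene0.png

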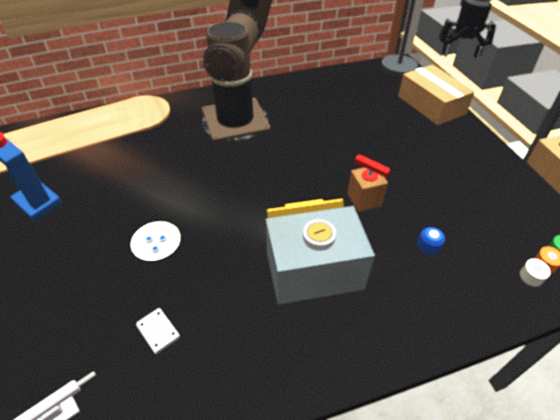

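View pics/side0.png

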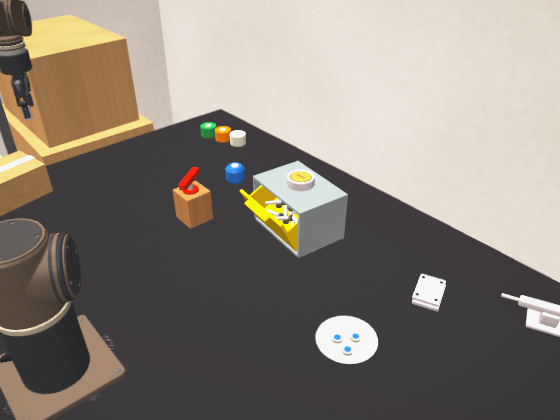

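The scene view shows the case top around (318,235), the lock disc at (320,233), and the open yellow bin at (305,208). The red bar is at (372,165) over the stand at (368,180), the wheel at (431,238), the saucer at (155,241) and the risers at (157,330). The side view agrees, with the bin open toward the robot.

```bash
python3 - <<'E'
from h import *
out=[]
for n in ['scene0','side0']:
    d=load(n); P=cloud(d); f=d['frame']; hsv=cv2.cvtColor(f,cv2.COLOR_BGR2HSV); h,s,v=cv2.split(hsv); X,Y,Z=P[...,0],P[...,1],P[...,2]
    reg=(X>.3)&(X<1.0)&(abs(Y)<.6)
    def rep(nm,m):
        if m.sum()<10: print(n,nm,m.sum());return
        q=P[m]; c=np.median(q,0); (cx,cy),(w,l),a=cv2.minAreaRect(q[:,:2].astype(np.float32)*1000)
        print(n,nm,m.sum(),'med',c.round(4),'rect',round(cx,1),round(cy,1),round(w,1),round(l,1),round(a,1),'z',q[:,2].min().round(3),q[:,2].max().round(3))
    rep('casetop',reg&(abs(Z-.13)<.006)&(s<90)&(X>.5)&(abs(Y)<.25))
    rep('boss+disc',reg&(abs(Z-.152)<.006)&(X>.5))
    red=reg&((h<6)|(h>174))&(s>150)&(v>80)
    rep('redbar',red&(Z>.105)); rep('collar',red&(Z<.103)&(Z>.07))
    rep('standtop',reg&(abs(Z-.085)<.006)&(h>5)&(h<18)&(s>100))
    rep('stand',reg&(Z<.09)&(Z>.01)&(h>3)&(h<18)&(s>100)&(v>40))
    rep('yellow',reg&(h>20)&(h<32)&(s>150)&(Z<.14)&(Z>.01))
    rep('yellowlip',reg&(h>20)&(h<32)&(s>150)&(Z<.14)&(Z>.09))
    rep('wheel',reg&(h>100)&(h<125)&(s>120)&(Z>.02))
a=cv2.resize(load('scene0')['frame'][205:260,280:360],None,fx=5,fy=5,interpolation=cv2.INTER_CUBIC)
b=cv2.resize(load('side0')['frame'][155:210,260:340],None,fx=5,fy=5,interpolation=cv2.INTER_CUBIC)
c=cv2.resize(load('side0')['frame'][155:255,165:325],None,fx=5,fy=5,interpolation=cv2.INTER_CUBIC)[:500,:800]
cv2.imwrite('pics/lock1.png',np.hstack([a,b]))
E
```

```text
scene0 casetop 4317 med [0.6553 0.0226 0.1306] rect 641.9 34.8 201.3 144.0 83.3 z 0.124 0.136
scene0 boss+disc 708 med [0.6496 0.0326 0.1523] rect 647.8 33.8 66.7 67.1 46.6 z 0.146 0.156
scene0 redbar 309 med [0.47   0.2452 0.128 ] rect 466.6 247.8 90.9 20.1 34.7 z 0.108 0.133
scene0 collar 110 med [0.4721 0.2437 0.092 ] rect 468.7 247.1 38.3 35.3 50.2 z 0.086 0.098
scene0 standtop 346 med [0.485  0.2336 0.0856] rect 467.1 248.0 70.5 73.6 89.9 z 0.079 0.089
scene0 stand 1153 med [0.4994 0.2339 0.0577] rect 634.3 394.2 541.3 75.1 44.6 z 0.01 0.09
scene0 yellow 714 med [0.5376 0.0648 0.1032] rect 647.9 285.3 699.8 67.6 64.4 z 0.032 0.114
scene0 yellowlip 594 med [0.5351 0.046  0.1046] rect 527.3 47.7 178.6 28.6 83.0 z 0.095 0.114
scene0 wheel 418 med [0.6761 0.312  0.045 ] rect 666.9 322.7 55.0 51.3 58.5 z 0.02 0.056
side0 casetop 2177 med [0.625  0.0039 0.1284] rect 641.8 32.3 205.5 143.4 82.8 z 0.124 0.136
side0 boss+disc 350 med [0.6438 0.0295 0.1501] rect 646.7 31.0 65.4 68.2 1.3 z 0.146 0.154
side0 redbar 243 med [0.4612 0.2405 0.1261] rect 465.1 246.4 90.6 20.2 35.2 z 0.11 0.131
side0 collar 74 med [0.4633 0.2368 0.0891] rect 464.3 240.2 30.4 38.2 82.3 z 0.084 0.093
side0 standtop 152 med [0.4605 0.2369 0.0831] rect 467.9 245.3 76.3 74.6 86.3 z 0.079 0.09
side0 stand 1076 med [0.4561 0.2144 0.048 ] rect 618.6 412.0 552.5 99.9 47.6 z 0.01 0.09
side0 yellow 1358 med [0.5561 0.0456 0.0717] rect 654.5 278.7 700.4 126.7 70.5 z 0.016 0.112
side0 yellowlip 453 med [0.5247 0.0415 0.1037] rect 548.5 45.4 190.5 75.8 76.3 z 0.09 0.112
side0 wheel 260 med [0.6512 0.3084 0.0406] rect 659.6 320.8 51.7 55.1 9.7 z 0.02 0.054
```

View pics/lock1.png

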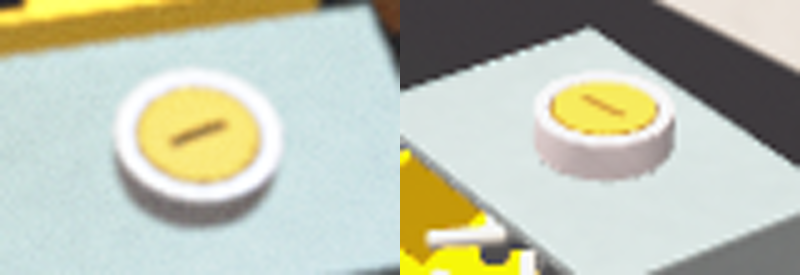

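The disc crops show the slot clearly. It runs from about (314.4,234) to (325.2,229.6) in the scene picture and from (296.4,174.2) to (304.4,178) in the side picture.

```bash
cat >> h.py <<'E'
def rayz(d,u,v,z):
    H=d['range_z'].shape[0]; f=H/2/np.tan(np.radians(d['vfov'])/2); K=np.array([[f,0,d['cx']],[0,f,d['cy']],[0,0,1.]])
    p=cv2.undistortPoints(np.array([[[u,v]]],float),K,np.array([d['k1'],0,0,0.]))[0,0]
    r=R.from_quat(d['orientation']).apply([*p,1]); o=np.array(d['origin']); return o+r*(z-o[2])/r[2]
def to(x,y,z,yaw):
    s=get_state(); r=R.from_quat(s['tcp_rot']); M=r.as_matrix(); cur=np.degrees(np.arctan2(M[1,0],M[0,0]))
    print('shift',(r.inv().apply(np.array([x,y,z])-s['eef_pos'])*1000).round(1),'turn',round((cur-yaw+180)%360-180,1),'yaw now',cur.round(2),'pos',s['eef_pos'].round(4),'F',s['contact_force'].round(1),'op',round(s['opening'],3),'t',s['time'])
E
python3 - <<'E'
from h import *
for n,a,b in [('scene0',(314.4,234),(325.2,229.6)),('side0',(296.4,174.2),(304.4,178))]:
    A=rayz(load(n),*a,.152);B=rayz(load(n),*b,.152);d=B-A;print(n,A,B,np.linalg.norm(d),(A+B)/2,np.degrees(np.arctan2(d[1],d[0]))%180)
to(.46,.054,.231,173.3)
E
```

```text
scene0 [0.65042339 0.02186126 0.152     ] [0.64634174 0.04724987 0.152     ] 0.02571461728441389 [0.64838257 0.03455557 0.152     ] 99.133111148808
side0 [0.64346147 0.04227648 0.152     ] [0.64559154 0.01659493 0.152     ] 0.02576972840854514 [0.64452651 0.0294357  0.152     ] 94.7413597963685
shift [-4.142e+02 -4.669e+02 -1.000e-01] turn -13.2 yaw now 160.07 pos [0.2297 0.6341 0.23  ] F [ 0.2 -0.7  0.8] op 0.999 t 0.1
```

```bash
python3 -m crank '[[[-33,-37,0],-2,255],[[-66,-74,0],-3,255],[[-99,-111,0],-4,255],[[-132,-148,0],-5,255],[[-165,-185,0],-6,255],[[-198,-222,0],-7,255],[[-231,-259,0],-9,255],[[-264,-296,0],-10,255],[[-297,-333,0],-11,255],[[-330,-371,0],-12,255]]' 60; python3 -m crank '[[[-30,-34,0],0,255],[[-60,-67,0],0,255],[[-84,-95,0],-1,255],[[-84,-95,0],-1,255]]'; python3 -c "
from h import *
to(.46,.054,.088,173.3)"
```

```text
time: 1.1
eef_pos: [0.4137, 0.1718, 0.2311]
tcp_rot: [0.069, 0.998, 0.0, 0.0]
contact_force: [1.3, 0.4, -0.6]
opening: 0.002
finger_force: 0.0
time: 1.5
eef_pos: [0.4853, 0.0646, 0.231]
tcp_rot: [0.063, 0.998, -0.001, 0.0]
contact_force: [-0.2, 0.2, -0.9]
opening: -0.002
finger_force: 0.0
shift [ 23.8 -13.5 143. ] turn -0.5 yaw now 172.79 pos [0.4853 0.0646 0.231 ] F [-0.2  0.2 -0.9] op -0.002 t 1.5
```

```bash
python3 -m crank '[[[24,-14,20],0,255],[[24,-14,60],-0.5,255],[[24,-14,100],-0.5,255],[[24,-14,143],-0.5,255],[[24,-14,143],-0.5,255]]'; python3 -c "
from h import *
to(.545,.044,.088,173.3)
d=snap('side','side1');f=d['frame'][120:290,140:380];cv2.imwrite('pics/s1.png',cv2.resize(f,None,fx=3,fy=3))"
```

```text
time: 2.0
eef_pos: [0.4522, 0.058, 0.0822]
tcp_rot: [0.056, 0.998, 0.0, -0.007]
contact_force: [-0.8, 0.6, -1.0]
opening: 0.003
finger_force: 0.0
shift [-93.6  -3.6  -7.2] turn 0.3 yaw now 173.59 pos [0.4522 0.058  0.0822] F [-0.8  0.6 -1. ] op 0.003 t 2.0
```

View pics/s1.png

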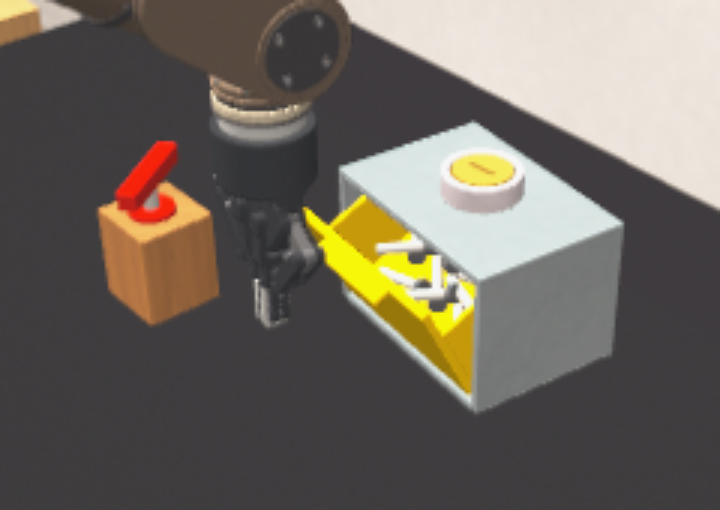

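The fingers are shut and in front of the lip, and the bin is still out. I'll push it now.

```bash
python3 -m crank '[[[-20,-2,-6],0,255],[[-35,-2,-6],0,255],[[-45,-2,-6],0,255],[[-55,-2,-6],0,255],[[-63,-2,-6],0,255],[[-70,-2,-6],0,255],[[-76,-2,-6],0,255],[[-80,-2,-6],0,255],[[-83,-2,-6],0,255],[[-83,-2,-6],0,255]]'; python3 -m crank '[[[-2,0,0],0,255],[[-4,0,0],0,255],[[-6,0,0],0,255],[[-6,0,0],0,255]]'
```

```text
time: 3.05
eef_pos: [0.5409, 0.0456, 0.0941]
tcp_rot: [0.056, 0.998, 0.0, 0.0]
contact_force: [-0.3, 0.3, 0.0]
opening: 0.0
finger_force: 0.0
time: 3.45
eef_pos: [0.5468, 0.0449, 0.0943]
tcp_rot: [0.056, 0.998, -0.0, 0.0]
contact_force: [0.0, -0.2, 0.1]
opening: 0.001
finger_force: 0.1
```

```bash
python3 -m crank '[[[-1,0,0],0,255],[[-2,0,0],0,255],[[-3,0,0],0,255],[[-3,0,0],0,255]]'; python3 -c "
from h import *
d=snap('side','side2');f=d['frame'][120:290,140:380];cv2.imwrite('pics/s2.png',cv2.resize(f,None,fx=3,fy=3));to(.55,.044,.094,173.3)"
```

```text
time: 3.85
eef_pos: [0.5468, 0.045, 0.0942]
tcp_rot: [0.056, 0.998, -0.0, -0.004]
contact_force: [-10.5, -0.2, 7.0]
opening: 0.001
finger_force: 4.9
shift [-3.2 -0.6  0.2] turn 0.3 yaw now 173.6 pos [0.5468 0.0449 0.0942] F [-9.7  1.8  7.2] op 0.003 t 3.9
```

View pics/s2.png

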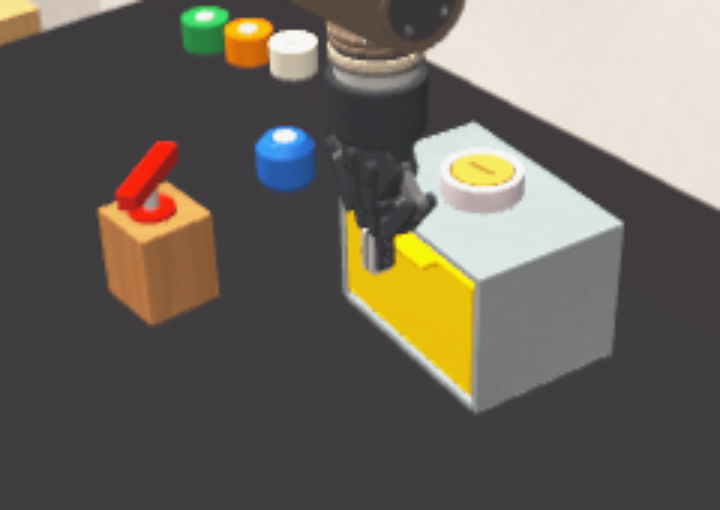

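The picture shows the yellow panel flush with the case front, and the contact force is about 10 N. I'll press slightly more and hold, then back off, rise and turn toward the bar.

```bash
python3 -m crank '[[[-1,0,0],0,255],[[-1,0,0],0,255],[[-1,0,0],0,255]]'; python3 -m crank '[[[10,0,0],0,255],[[40,0,0],0,255],[[60,0,-40],0,200],[[60,0,-80],0,100],[[60,0,-125],8,0],[[60,0,-125],16,0],[[60,0,-125],24,0],[[60,0,-125],24,0]]'; python3 - <<'E'
from h import *
for n in ['scene','side']:
    d=snap(n,n+'3');P=cloud(d);h,s,v=cv2.split(cv2.cvtColor(d['frame'],cv2.COLOR_BGR2HSV))
    c=R.from_euler('z',6.7,degrees=True).apply((P-[.6419,.0335,0]).reshape(-1,3)).reshape(P.shape)
    m=(h>20)&(h<32)&(s>150)&(abs(c[...,1])<.095)&(c[...,0]<-.04)&(c[...,0]>-.2)
    q=c[m]; 
    for lo in (.02,.04,.06,.08,.1): 
        k=(q[:,2]>lo)&(q[:,2]<lo+.02); print(n,lo,k.sum(),np.median(q[k,0]) if k.any() else '')
to(.4655,.247,.219,34.7)
E
```

```text
time: 4.2
eef_pos: [0.5468, 0.0449, 0.0942]
tcp_rot: [0.056, 0.998, -0.0, -0.005]
contact_force: [-12.3, 0.7, 9.5]
opening: -0.002
finger_force: 6.4
time: 5.0
eef_pos: [0.4913, 0.0513, 0.2199]
tcp_rot: [0.262, 0.965, 0.0, 0.001]
contact_force: [1.3, -0.4, 0.4]
opening: 0.996
finger_force: 0.0
scene 0.02 0 
scene 0.04 0 
scene 0.06 0 
scene 0.08 0 
scene 0.1 17 -0.08432844857208414
side 0.02 270 -0.06909889429844714
side 0.04 271 -0.06911777245011796
side 0.06 280 -0.06898508367575691
side 0.08 246 -0.06909167102626756
side 0.1 364 -0.07030283188419004
shift [1.205e+02 1.563e+02 1.000e-01] turn 115.0 yaw now 149.74 pos [0.4908 0.0513 0.2191] F [-1.1  0.1 -0.5] op 0.994 t 5.1
```

```bash
python3 -m crank '[[[20,26,0],8,0],[[50,65,0],16,0],[[80,105,0],25,0],[[105,137,0],33,0],[[120,156,0],42,0],[[120,156,0],50,0],[[120,156,0],58,0],[[120,156,0],66,0],[[120,156,0],75,0],[[120,156,0],83,0]]'; python3 -m crank '[[[0,0,0],8,0],[[0,0,0],16,0],[[0,0,0],24,0],[[0,0,0],32,0],[[0,0,0],32,0]]'; python3 - <<'E'
from h import *
to(.4655,.247,.101,34.7)
d=snap('wrist','w1');P=cloud(d);h,s,v=cv2.split(cv2.cvtColor(d['frame'],cv2.COLOR_BGR2HSV))
m=((h<6)|(h>174))&(s>150)&(v>80)&(P[...,2]>.11)&(P[...,2]<.14); q=P[m]
print(m.sum(),np.median(q,0),cv2.minAreaRect(q[:,:2].astype(np.float32)*1000))
E
```

```text
time: 6.1
eef_pos: [0.4662, 0.2466, 0.2186]
tcp_rot: [0.832, 0.555, -0.0, -0.0]
contact_force: [0.3, 0.5, -0.1]
opening: 0.999
finger_force: 0.0
time: 6.6
eef_pos: [0.4663, 0.2465, 0.2187]
tcp_rot: [0.952, 0.307, -0.0, -0.0]
contact_force: [0.1, -0.4, -1.1]
opening: 1.003
finger_force: 0.0
shift [ -0.3  -0.8 117.7] turn 1.0 yaw now 35.71 pos [0.4663 0.2465 0.2187] F [ 0.1 -0.4 -1.1] op 1.003 t 6.6
1941 [0.47259644 0.25397903 0.12794042] ((465.9774475097656, 249.1101837158203), (89.29895782470703, 17.965158462524414), 34.0471076965332)
```

View pics/w1.png

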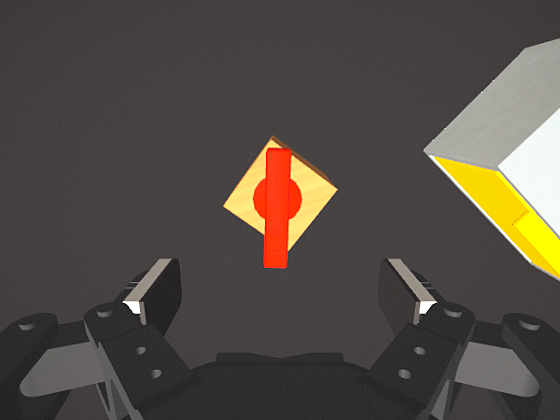

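The wrist view shows the red bar centred and upright from (278,148) to (276,268), above the stand's collar at (277,200). It is midway between the fingers, so I'll descend and grip.

```bash
python3 -m crank '[[[0,-1,40],1,0],[[0,-1,80],1,0],[[0,-1,105],1,0],[[0,-1,118],1,0],[[0,-1,118],1,0],[[0,-1,118],1,120],[[0,-1,118],1,255],[[0,-1,118],1,255],[[0,-1,118],1,255],[[0,-1,118],1,255]]' 80; python3 -m crank '[[[0,0,-15],0,255],[[0,0,-50],0,255],[[0,0,-100],0,255],[[0,0,-140],0,255],[[0,0,-140],0,255]]'; python3 - <<'E'
from h import *
to(.647,.0325,.245,97)
s=get_state();r=R.from_quat(s['tcp_rot'])
for n in ['scene','side','wrist']:
    d=snap(n,n+'4');P=cloud(d);h,s_,v=cv2.split(cv2.cvtColor(d['frame'],cv2.COLOR_BGR2HSV))
    m=((h<6)|(h>174))&(s_>150)&(v>80)&(np.linalg.norm(P-s['eef_pos'],axis=-1)<.08); q=P[m]; z=np.percentile(q[:,2],98)
    b=q[q[:,2]>z-.02]; print(n,m.sum(),'ztop',z,cv2.minAreaRect(b[:,:2].astype(np.float32)*1000))
    if n!='wrist':
        S=(abs(P[...,2]-.085)<.006)&(h>5)&(h<18)&(s_>100)&(abs(P[...,0]-.467)<.06)&(abs(P[...,1]-.247)<.06)
        print('stand',cv2.minAreaRect(P[S][:,:2].astype(np.float32)*1000))
d=load('scene4')['frame'];e=load('side4')['frame']
cv2.imwrite('pics/g4.png',np.hstack([cv2.resize(d[90:230,300:430],None,fx=3,fy=3),cv2.resize(e[90:230,130:260],None,fx=3,fy=3)]))
E
```

```text
time: 7.65
eef_pos: [0.4663, 0.2477, 0.1024]
tcp_rot: [0.955, 0.297, 0.001, -0.0]
contact_force: [-0.4, 0.3, 1.5]
opening: 0.196
finger_force: 78.1
time: 8.15
eef_pos: [0.4692, 0.2485, 0.2498]
tcp_rot: [0.955, 0.297, 0.007, 0.0]
contact_force: [1.0, 0.7, -1.8]
opening: 0.196
finger_force: 78.7
shift [ 23.6 278.7   6.3] turn -62.4 yaw now 34.6 pos [0.4692 0.2485 0.2498] F [ 1.   0.7 -1.8] op 0.196 t 8.15
scene 439 ztop 0.28490608625926656 ((479.81878662109375, 233.9425811767578), (90.71406555175781, 57.75126647949219), 37.7310676574707)
stand ((466.2138977050781, 247.7967529296875), (70.41246032714844, 75.7137222290039), 88.75892639160156)
side 249 ztop 0.27282425269494903 ((464.9069519042969, 237.72891235351562), (79.99337768554688, 49.072635650634766), 0.6944491863250732)
stand ((467.3139953613281, 245.37533569335938), (74.59375762939453, 72.46387481689453), 88.73027801513672)
wrist 6296 ztop 0.26949510556608597 ((471.4529113769531, 253.33876037597656), (75.78990173339844, 31.25726890563965), 25.62042999267578)
```

View pics/g4.png

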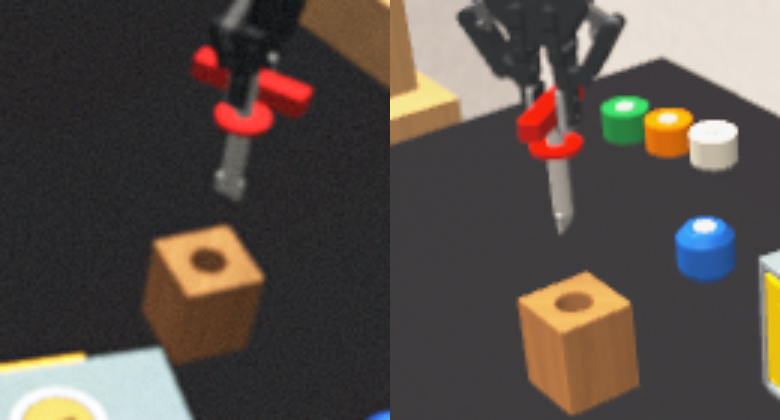

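The tool is gripped, hanging straight and clear of the stand. I'll carry it over the lock and line it up with the slot.

```bash
python3 -m crank '[[[2,20,-16],-4,255],[[5,60,-16],-12,255],[[9,100,-16],-20,255],[[12,140,-16],-28,255],[[15,180,-16],-36,255],[[18,220,-16],-44,255],[[22,255,-16],-52,255],[[24,270,-16],-60,255],[[24,279,-16],-62,255],[[24,279,-16],-62,255]]'; python3 -m crank '[[[0,0,0],0,255],[[0,0,0],0,255],[[0,0,0],0,255]]'; python3 - <<'E'
from h import *
to(.647,.0325,.250,97)
d=snap('scene','scene5')['frame'];e=snap('side','side5')['frame'];
cv2.imwrite('pics/l5.png',np.hstack([cv2.resize(d[165:265,280:360],None,fx=5,fy=5,interpolation=cv2.INTER_CUBIC),cv2.resize(e[110:210,260:340],None,fx=5,fy=5,interpolation=cv2.INTER_CUBIC)]))
E
```

```text
time: 9.3
eef_pos: [0.643, 0.0301, 0.2532]
tcp_rot: [0.666, 0.746, -0.002, -0.003]
contact_force: [-0.4, 0.9, -3.2]
opening: 0.195
finger_force: 78.8
time: 9.6
eef_pos: [0.6434, 0.0321, 0.2569]
tcp_rot: [0.665, 0.747, -0.0, -0.0]
contact_force: [0.1, 0.0, -3.3]
opening: 0.196
finger_force: 78.8
shift [0.  3.6 6.9] turn -0.4 yaw now 96.62 pos [0.6434 0.0321 0.2569] F [ 0.1  0.  -3.3] op 0.196 t 9.6
```

View pics/l5.png

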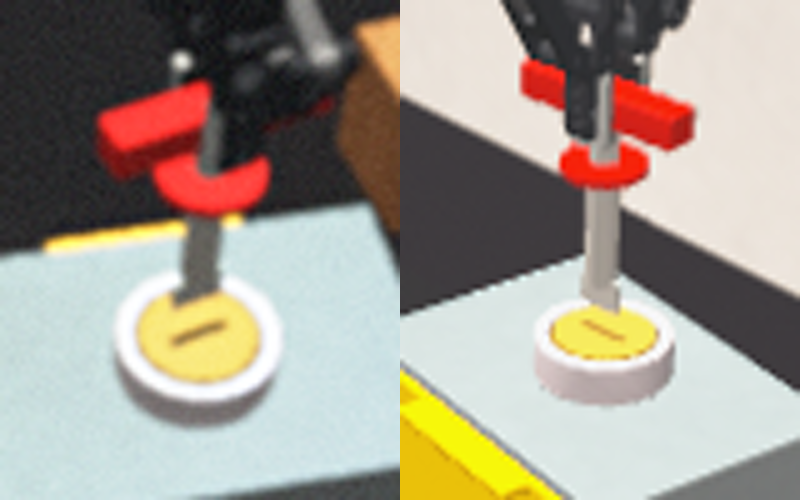

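The blade hangs just above and behind the slot in both views. Blade bottom ends in the crop are about (174,304)–(222,287) in scene and (584,303)–(618,315) in side, with the slot unobstructed below. I'll get the relative offset with sub-pixel slot detection.

```bash
python3 - <<'E'
from h import *
s=get_state()
def tri(a,b):
    A=[];B=[]
    for n,p in (('scene5',a),('side5',b)):
        d=load(n);o=np.array(d['origin']);r=rayz(d,*p,.1)-o;r/=np.linalg.norm(r);M=np.eye(3)-np.outer(r,r);A.append(M);B.append(M@o)
    return np.linalg.solve(sum(A),sum(B))
L={}
for n,box in (('scene5',(225,250,305,335)),('side5',(170,182,290,312))):
    d=load(n);f=d['frame'].astype(float);y0,y1,x0,x1=box
    h,sa,v=cv2.split(cv2.cvtColor(d['frame'],cv2.COLOR_BGR2HSV))
    g=f.sum(2)[y0:y1,x0:x1]; yy,xx=np.mgrid[y0:y1,x0:x1]
    exp=(316.,234.) if 0 else None
    c=np.array((319.8,231.8) if n=='scene5' else (300.4,176.1))
    near=np.hypot(xx-c[0],yy-c[1])<7
    w=np.where(near,np.clip(np.median(g[near])-25-g,0,None),0)
    u0=(w*xx).sum()/w.sum();v0=(w*yy).sum()/w.sum();C=np.cov(np.c_[xx.ravel(),yy.ravel()].T,aweights=w.ravel());e,V=np.linalg.eigh(C);a=V[:,1]*np.sqrt(3*e[1])
    A=rayz(d,u0-a[0],v0-a[1],.152);B=rayz(d,u0+a[0],v0+a[1],.152);dd=B-A
    L[n]=(u0,v0);print(n,'slot px',u0,v0,'world',rayz(d,u0,v0,.152).round(4),'len',np.linalg.norm(dd).round(4),'ang',np.degrees(np.arctan2(dd[1],dd[0]))%180)
print('slot tri',tri(L['scene5'],L['side5']))
o=-.4
sc=lambda x,y:(280+x/5+o,165+y/5+o); si=lambda x,y:(260+(x-400)/5+o,110+y/5+o)
a=tri(sc(174,304),si(618,314));b=tri(sc(222,287),si(584,302))
print('blade ends',a,b,'mid',(a+b)/2,'len',np.linalg.norm(a-b)); 
for n,p in (('scene5',sc(198,295.5)),('side5',si(601,308))):print(n,rayz(load(n),*p,s['eef_pos'][2]-.0894))
print(s['eef_pos'])
E
```

```text
scene5 slot px 319.0724670096175 230.9277566539924 world [0.6458 0.0339 0.152 ] len 0.0242 ang 97.04806541777145
side5 slot px 300.77702702702703 175.68304668304668 world [0.6466 0.0302 0.152 ] len 0.0583 ang 51.85671548106623
slot tri [0.6469786  0.03237779 0.15204992]
blade ends [0.64321036 0.0217543  0.16797767] [0.64052259 0.04330496 0.1668958 ] mid [0.64186647 0.03252963 0.16743674] len 0.021744548247952362
scene5 [0.640021   0.03519865 0.16799895]
side5 [0.6401939  0.02740611 0.16799895]
[0.64364861 0.03189526 0.25739895]
```

```bash
python3 -m crank '[[[-1,2,0],0,255],[[-1,5,0],0,255],[[-1,5,6],0,255],[[-1,5,11],0,255],[[-1,5,13],0,255],[[-1,5,13],0,255],[[-1,5,13],0,255]]'; python3 -m crank '[[[0,0,1],0,255],[[0,0,2],0,255],[[0,0,3],0,255],[[0,0,4],0,255],[[0,0,5],0,255],[[0,0,5],0,255],[[0,0,5],0,255]]'
```

```text
time: 10.4
eef_pos: [0.649, 0.0309, 0.2442]
tcp_rot: [0.665, 0.747, -0.0, -0.0]
contact_force: [0.9, -0.4, -2.2]
opening: 0.194
finger_force: 78.9
time: 11.1
eef_pos: [0.649, 0.0309, 0.2392]
tcp_rot: [0.665, 0.747, -0.0, -0.0]
contact_force: [0.3, 0.7, -3.6]
opening: 0.198
finger_force: 78.9
```

```bash
python3 -m crank '[[[0,0,1],0,255],[[0,0,2],0,255],[[0,0,2],0,255],[[0,0,2],0,255]]';python3 -m crank '[[[0,0,1],0,255],[[0,0,2],0,255],[[0,0,2],0,255],[[0,0,2],0,255]]'; python3 - <<'E'
from h import *
d=snap('scene','scene6')['frame'];e=snap('side','side6')['frame'];
cv2.imwrite('pics/l6.png',np.hstack([cv2.resize(d[165:265,280:360],None,fx=5,fy=5,interpolation=cv2.INTER_CUBIC),cv2.resize(e[110:210,260:340],None,fx=5,fy=5,interpolation=cv2.INTER_CUBIC)]))
print(get_state()['contact_force'],get_state()['wrist_torque'])
E
```

```text
time: 11.5
eef_pos: [0.6489, 0.0309, 0.2372]
tcp_rot: [0.665, 0.747, -0.0, -0.0]
contact_force: [0.1, 0.4, -1.8]
opening: 0.195
finger_force: 78.9
time: 11.9
eef_pos: [0.649, 0.0309, 0.2351]
tcp_rot: [0.665, 0.747, -0.0, -0.0]
contact_force: [0.7, 0.8, -4.2]
opening: 0.197
finger_force: 78.9
[ 0.12039277  0.11708433 -4.05825492] [0.07287486 0.08092678 0.02992141]
```

View pics/l6.png

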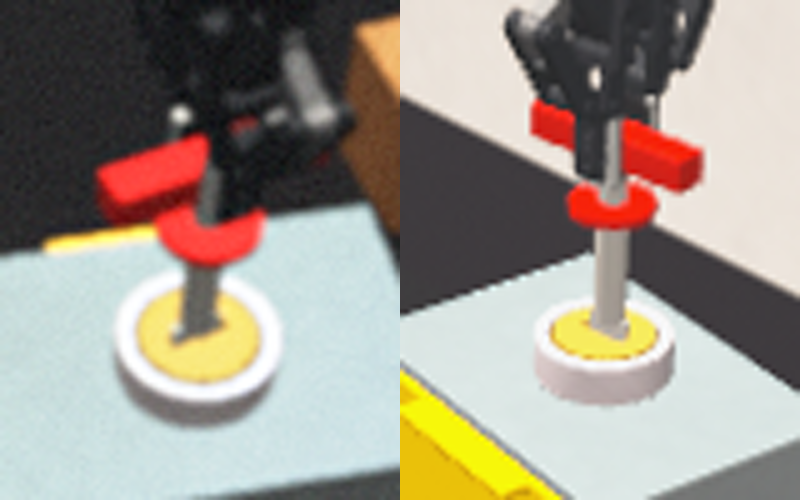

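The blade sits in the slot in both views, at about (199,333) in scene and (610,332) in side. I'll press down in steps while reading the force.

```bash
python3 -m crank '[[[0,0,1],0,255],[[0,0,2],0,255],[[0,0,3],0,255],[[0,0,3],0,255],[[0,0,3],0,255]]';python3 -m crank '[[[0,0,1],0,255],[[0,0,2],0,255],[[0,0,3],0,255],[[0,0,3],0,255],[[0,0,3],0,255]]'; python3 -m crank '[[[0,0,1],0,255],[[0,0,2],0,255],[[0,0,2],0,255],[[0,0,2],0,255]]'
```

```text
time: 12.5
eef_pos: [0.6491, 0.0309, 0.233]
tcp_rot: [0.665, 0.747, 0.0, 0.0]
contact_force: [-1.9, -0.3, -0.0]
opening: 0.198
finger_force: 79.4
time: 13.0
eef_pos: [0.6492, 0.0309, 0.2298]
tcp_rot: [0.665, 0.747, 0.0, 0.0]
contact_force: [-2.7, 0.6, 3.4]
opening: 0.193
finger_force: 79.7
time: 13.4
eef_pos: [0.6492, 0.0308, 0.2278]
tcp_rot: [0.665, 0.747, 0.0, 0.0]
contact_force: [-1.4, 0.8, 5.7]
opening: 0.195
finger_force: 79.9
```

```bash
python3 -m crank '[[[0,-0.4,1],0,255],[[0,-0.4,1.5],0,255],[[0,-0.4,1.5],3,255],[[0,-0.4,1.5],8,255],[[0,-0.4,1.5],13,255],[[0,-0.4,1.5],18,255],[[0,-0.4,1.5],18,255]]'; python3 -c "
from plant import *
s=get_state();print(s['wrist_torque'],s['contact_force'])"
```

```text
time: 14.1
eef_pos: [0.6483, 0.0308, 0.2263]
tcp_rot: [0.774, 0.633, -0.0, -0.0]
contact_force: [-3.4, 0.7, 4.9]
opening: 0.194
finger_force: 80.1
[0.13470919 0.85633595 0.04168236] [-3.44047724  0.7496286   4.94422629]
```

```bash
python3 -m crank '[[[0,-0.5,0.7],0,255],[[0,-1,0.7],5,255],[[0,-1,0.7],10,255],[[0,-1,0.7],15,255],[[0,-1,0.7],20,255],[[0,-1,0.7],20,255]]'; python3 -c "
from plant import *
s=get_state();print(s['wrist_torque'],s['contact_force'])"
```

```text
time: 14.7
eef_pos: [0.6475, 0.031, 0.2258]
tcp_rot: [0.872, 0.489, -0.0, 0.0]
contact_force: [-2.8, 0.7, 5.8]
opening: 0.193
finger_force: 80.2
[0.14789738 0.81727024 0.07279489] [-2.82722645  0.68099422  5.80213315]
```

```bash
python3 -m crank '[[[-0.4,-0.6,0],5,255],[[-0.4,-0.6,0],10,255],[[-0.4,-0.6,0],16,255],[[-0.4,-0.6,0],22,255],[[-0.4,-0.6,0],28,255],[[-0.4,-0.6,0],34,255],[[-0.4,-0.6,0],40,255],[[-0.4,-0.6,0],42,255],[[-0.4,-0.6,0],42,255]]'; python3 -c "
from h import *
s=get_state();print(s['wrist_torque'],s['contact_force']);to(*s['eef_pos'],7)"
```

```text
time: 15.6
eef_pos: [0.6465, 0.0315, 0.2257]
tcp_rot: [0.99, 0.144, -0.001, -0.001]
contact_force: [-3.1, 1.8, 6.0]
opening: 0.193
finger_force: 80.2
[0.41927107 0.90782669 0.07648542] [-3.09541692  1.76114486  5.97085759]
shift [0. 0. 0.] turn 9.6 yaw now 16.57 pos [0.6465 0.0315 0.2257] F [-3.1  1.8  6. ] op 0.193 t 15.6
```

```bash
python3 -m crank '[[[0,0,0],5,255],[[0,0,0],10,255],[[0,0,0],10,255]]'; python3 -c "
from h import *
s=get_state();print(s['wrist_torque'],s['contact_force'])"; python3 -m crank '[[[0,0,0],2,255],[[0,0,0],4,255],[[0,0,0],4,255]]'; python3 -c "
from h import *
s=get_state();print(s['wrist_torque'],s['contact_force'])"
```

```text
time: 15.9
eef_pos: [0.6464, 0.0316, 0.2256]
tcp_rot: [0.998, 0.057, -0.001, -0.001]
contact_force: [-3.8, 1.7, 5.8]
opening: 0.193
finger_force: 80.2
[0.37932306 0.93232377 0.08877131] [-3.8375248   1.70502584  5.77183361]
time: 16.2
eef_pos: [0.6464, 0.0317, 0.2256]
tcp_rot: [1.0, 0.022, -0.001, -0.001]
contact_force: [-3.1, 1.2, 6.6]
opening: 0.192
finger_force: 80.2
[0.52131292 0.91613584 0.05464248] [-3.14044667  1.15286875  6.5954534 ]
```

```bash
python3 -m crank '[[[0,0,0],1.5,255],[[0,0,0],3,255],[[0,0,0],3,255]]'; python3 -c "
from h import *
s=get_state();print(s['wrist_torque'],s['contact_force'])"; python3 -m crank '[[[0,0,0],1.5,255],[[0,0,0],3,255],[[0,0,0],3,255]]'; python3 -c "
from h import *
s=get_state();print(s['wrist_torque'],s['contact_force'])"
```

```text
time: 16.5
eef_pos: [0.6464, 0.0317, 0.2257]
tcp_rot: [1.0, -0.004, -0.001, -0.001]
contact_force: [-3.4, 1.8, 6.7]
opening: 0.195
finger_force: 80.2
[0.48136217 1.01862897 0.06939099] [-3.37994079  1.76127992  6.69191847]
time: 16.8
eef_pos: [0.6463, 0.0318, 0.2256]
tcp_rot: [1.0, -0.03, -0.001, -0.001]
contact_force: [-4.7, 2.2, 5.5]
opening: 0.199
finger_force: 80.2
[0.52467936 0.94323555 0.13847137] [-4.69194518  2.16660687  5.45351246]
```

```bash
python3 -m crank '[[[0,0,0],1.5,255],[[0,0,0],2.5,255],[[0,0,0],2.5,255]]'; python3 -c "
from h import *
s=get_state();print(s['wrist_torque'],s['contact_force'],s['qpos'])"
```

```text
time: 17.1
eef_pos: [0.6463, 0.0319, 0.2256]
tcp_rot: [0.999, -0.051, -0.001, -0.001]
contact_force: [-4.5, 2.3, 7.2]
opening: 0.192
finger_force: 80.2
[0.55755229 0.98231004 0.34096628] [-4.51076172  2.30489763  7.15177881] [-1.07812908e-01  2.31247053e-01  1.65384530e+00  1.37474335e-03
  1.25846859e+00  1.56458254e+00]
```

```bash
python3 -m crank '[[[0,0,0],-2.5,255],[[0,0,0],-2.5,255],[[0,0,-2],-2.5,255],[[0,0,-4],-2.5,255],[[0,0,-6],-2.5,255],[[0,0,-8],-2.5,255],[[0,0,-8],-2.5,255],[[0,0,-8],-2.5,255]]'; python3 -c "
from h import *
s=get_state();print(s['wrist_torque'],s['contact_force'])"
```

```text
time: 17.9
eef_pos: [0.6463, 0.0316, 0.2321]
tcp_rot: [1.0, -0.03, -0.001, -0.001]
contact_force: [-3.9, 4.4, 1.7]
opening: 0.187
finger_force: 79.5
[0.97977116 0.86284184 0.13828812] [-3.9317054   4.37750538  1.73913571]
```

```bash
python3 -m crank '[[[0,0,-2],0,255],[[0,0,-4],0,255],[[0,0,-6],0,255],[[0,0,-6],0,255]]'; python3 -m crank '[[[0,0,-4],0,255],[[0,0,-10],0,255],[[0,0,-20],0,255],[[0,0,-32],0,255],[[0,0,-32],0,255]]'; python3 - <<'E'
from h import *
for n in ['scene','side']:
    d=snap(n,n+'7');P=cloud(d);h,s,v=cv2.split(cv2.cvtColor(d['frame'],cv2.COLOR_BGR2HSV))
    rr=np.hypot(P[...,0]-.647,P[...,1]-.0325); top=abs(P[...,2]-.148)<.016
    print(n,'disc z',np.median(P[(rr<.022)&top&(h>15)&(h<35)&(s>100)][:,2]),'rim z',np.median(P[(rr>.0285)&(rr<.0335)&top][:,2]))
d=load('scene7')['frame'];e=load('side7')['frame'];
cv2.imwrite('pics/l7.png',np.hstack([cv2.resize(d[165:265,280:360],None,fx=5,fy=5,interpolation=cv2.INTER_CUBIC),cv2.resize(e[110:210,260:340],None,fx=5,fy=5,interpolation=cv2.INTER_CUBIC)]))
to(.467,.247,.262,34.7)
E
```

```text
time: 18.3
eef_pos: [0.6466, 0.0313, 0.2376]
tcp_rot: [1.0, -0.03, -0.001, -0.0]
contact_force: [-0.6, 4.2, -4.7]
opening: 0.194
finger_force: 78.7
time: 18.8
eef_pos: [0.6487, 0.0303, 0.2756]
tcp_rot: [1.0, -0.03, 0.004, 0.001]
contact_force: [-0.8, 0.4, -2.9]
opening: 0.195
finger_force: 79.1
scene disc z 0.15252434846489 rim z 0.15101449026325975
side disc z 0.1500053269512266 rim z 0.14696651942232308
shift [-193.1 -205.2   10. ] turn -38.1 yaw now -3.42 pos [0.6475 0.0307 0.2726] F [-0.2 -0.1 -3. ] op 0.19 t 18.9
```

View pics/l7.png

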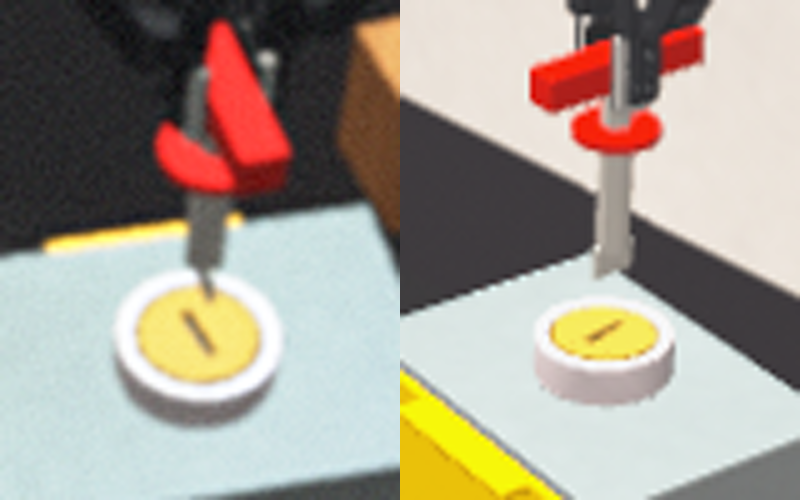

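The last view shows the disc level with the rim, its slot now running (182,313)–(214,354) in scene, so it has turned about a quarter. The tool is lifted clear. I'll check the slot angle and blade tilt numerically, then carry the tool back to the stand.

```bash
python3 - <<'E'
from h import *
o=-.4
sc=lambda x,y:(280+x/5+o,165+y/5+o); si=lambda x,y:(260+(x-400)/5+o,110+y/5+o)
for n,a,b in (('scene7',sc(182,313),sc(214,354)),('side7',si(588,341),si(621,321))):
    A=rayz(load(n),*a,.152);B=rayz(load(n),*b,.152);d=B-A;print(n,np.linalg.norm(d),np.degrees(np.arctan2(d[1],d[0])))
def tri(a,b):
    A=[];B=[]
    for n,p in (('scene7',a),('side7',b)):
        d=load(n);q=np.array(d['origin']);r=rayz(d,*p,.1)-q;r/=np.linalg.norm(r);M=np.eye(3)-np.outer(r,r);A.append(M);B.append(M@q)
    return np.linalg.solve(sum(A),sum(B))
print('tip mid',tri(sc(200,280),si(613,271)),get_state()['eef_pos'])
E
python3 -m crank '[[[-10,-11,10],-4,255],[[-35,-37,10],-8,255],[[-60,-64,10],-12,255],[[-85,-90,10],-16,255],[[-110,-117,10],-20,255],[[-135,-143,10],-24,255],[[-160,-170,10],-28,255],[[-180,-191,10],-32,255],[[-193,-205,10],-36,255],[[-193,-205,10],-38,255]]'; python3 -m crank '[[[0,0,0],0,255],[[0,0,0],0,255],[[0,0,0],0,255]]'; python3 - <<'E'
from h import *
to(.467,.247,.2,34.7)
snap('scene','scene8');snap('side','side8')
for n in ('scene8','side8'):
    d=load(n);P=cloud(d);h,s,v=cv2.split(cv2.cvtColor(d['frame'],cv2.COLOR_BGR2HSV)); X,Y,Z=P[...,0],P[...,1],P[...,2]
    m=(np.hypot(X-.467,Y-.247)<.035)&(s<80)
    for a,b in ((.178,.19),(.19,.2),(.2,.21),(.21,.22),(.22,.235)):
        q=P[m&(Z>a)&(Z<b)]; print(n,a,len(q),q.mean(0).round(4) if len(q) else '')
E
```

```text
scene7 0.024697040295052167 10.570398988667776
side7 0.025117734036348805 7.598281230062162
tip mid [0.64786407 0.03016547 0.18559447] [0.64747898 0.03065459 0.2726193 ]
time: 19.9
eef_pos: [0.4645, 0.2488, 0.2607]
tcp_rot: [0.954, 0.3, -0.0, -0.0]
contact_force: [0.8, -1.1, -3.0]
opening: 0.198
finger_force: 79.1
time: 20.2
eef_pos: [0.4667, 0.2467, 0.261]
tcp_rot: [0.955, 0.297, -0.0, 0.0]
contact_force: [0.7, -0.4, -3.6]
opening: 0.196
finger_force: 79.1
shift [ 0.4 -0.  61. ] turn -0.2 yaw now 34.52 pos [0.4667 0.2467 0.261 ] F [ 0.7 -0.4 -3.6] op 0.196 t 20.2
scene8 0.178 32 [0.4686 0.2454 0.1836]
scene8 0.19 24 [0.4709 0.2447 0.1945]
scene8 0.2 25 [0.4722 0.2439 0.2048]
scene8 0.21 23 [0.4714 0.2441 0.2146]
scene8 0.22 35 [0.4718 0.2435 0.2264]
side8 0.178 20 [0.4629 0.2419 0.1854]
side8 0.19 26 [0.4641 0.2427 0.1951]
side8 0.2 23 [0.4644 0.2422 0.2047]
side8 0.21 28 [0.4641 0.2428 0.2151]
side8 0.22 35 [0.4643 0.2414 0.2274]
```

The slot turned from about 97° to 9°, the disc is up, and the tool hangs vertical over the hole. I'll lower it.

```bash
python3 -m crank '[[[0,0,35],0,255],[[0,0,65],0,255],[[0,0,80],0,255],[[0,0,100],0,255],[[0,0,125],0,255],[[0,0,142],0,255],[[0,0,150],0,255],[[0,0,153],0,255],[[0,0,153],0,255],[[0,0,153],0,255]]'; python3 -m crank '[[[0,0,1],0,255],[[0,0,2],0,255],[[0,0,3],0,255],[[0,0,3],0,255],[[0,0,3],0,255]]'
```

```text
time: 21.3
eef_pos: [0.4675, 0.2474, 0.1095]
tcp_rot: [0.955, 0.297, 0.001, 0.0]
contact_force: [0.5, -0.3, -2.7]
opening: 0.198
finger_force: 79.0
time: 21.8
eef_pos: [0.4664, 0.2471, 0.1051]
tcp_rot: [0.955, 0.297, -0.0, 0.0]
contact_force: [0.6, -0.1, -2.3]
opening: 0.192
finger_force: 79.0
```

```bash
python3 -m crank '[[[0,0,1],0,255],[[0,0,2],0,255],[[0,0,2],0,255],[[0,0,2],0,255]]'; python3 -m crank '[[[0,0,0.5],0,255],[[0,0,1],0,255],[[0,0,1],0,255],[[0,0,1],0,255]]'
```

```text
time: 22.2
eef_pos: [0.4664, 0.2471, 0.103]
tcp_rot: [0.955, 0.297, -0.0, 0.0]
contact_force: [-0.6, -0.0, -3.2]
opening: 0.192
finger_force: 79.0
time: 22.6
eef_pos: [0.4665, 0.2472, 0.1024]
tcp_rot: [0.955, 0.297, 0.0, 0.0]
contact_force: [-0.4, -0.2, -0.1]
opening: 0.193
finger_force: 79.5
```

The collar has landed at the same height as at pickup. I'll open the fingers and rise.

```bash
python3 -m crank '[[[0,0,0],0,120],[[0,0,0],0,60],[[0,0,0],0,0],[[0,0,0],0,0],[[0,0,0],0,0],[[0,0,-20],0,0],[[0,0,-60],0,0],[[0,0,-110],0,0],[[0,0,-140],0,0],[[0,0,-140],0,0]]'; python3 - <<'E'
from h import *
for n in ('scene','side','wrist'):
    d=snap(n,n+'9');P=cloud(d);h,s,v=cv2.split(cv2.cvtColor(d['frame'],cv2.COLOR_BGR2HSV)); X,Y,Z=P[...,0],P[...,1],P[...,2]
    near=np.hypot(X-.467,Y-.247)<.07
    q=P[near&((h<6)|(h>174))&(s>150)&(Z>.11)&(Z<.15)]
    if len(q)>20: print(n,'bar',cv2.minAreaRect(q[:,:2].astype(np.float32)*1000),'ztop',np.percentile(q[:,2],90))
    rr=np.hypot(X-.647,Y-.0325)
    g=P[(rr<.022)&(abs(Z-.148)<.016)&(h>15)&(h<35)&(s>100)]
    if len(g)>20: print('disc z',np.median(g[:,2]))
    c=R.from_euler('z',6.7,degrees=True).apply((P-[.6419,.0335,0]).reshape(-1,3)).reshape(P.shape)
    y=c[(h>20)&(h<32)&(s>150)&(abs(c[...,1])<.095)&(c[...,0]<-.04)&(c[...,0]>-.2)&(c[...,2]>.08)&(c[...,2]<.1)]
    if len(y)>20: print('bin x',np.median(y[:,0]))
s=get_state();print(s['contact_force'],s['opening'],s['time'])
E
```

```text
time: 23.6
eef_pos: [0.4694, 0.2481, 0.2488]
tcp_rot: [0.955, 0.297, 0.006, 0.0]
contact_force: [-0.1, -0.7, 0.2]
opening: 1.0
finger_force: 0.0
scene bar ((467.24053955078125, 246.7608642578125), (89.74602508544922, 22.01931381225586), 32.924522399902344) ztop 0.1309463728388081
disc z 0.1525619597553437
side bar ((466.4211120605469, 244.6957550048828), (93.29545593261719, 20.830190658569336), 34.47243118286133) ztop 0.12840370721470423
disc z 0.15029605676054314
bin x -0.069286382963253
wrist bar ((466.60986328125, 248.02113342285156), (89.5213623046875, 17.845333099365234), 35.038551330566406) ztop 0.12890277755011886
bin x -0.07062929789177294
[-0.22360631 -0.39886559  0.22437713] 1.0011260764541103 23.75
```

```bash
python3 -c "
from plant import ctrl
print(ctrl.sign_off())"
```

```text
the job is handed in; nothing more can be done
None
```

I handed the job in at about 24 s, with no verdict returned. By my measurements the bin is shut, the lock disc is turned about 90° and sprung up, the tool is upright in its stand, and nothing touches the arm; I kept clear of the wheel, risers and saucer but did not re-measure them.

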